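Turn on the gas ring under the tin mug

ROBOT

A 6-joint arm with a two-finger parallel gripper is mounted at the origin on a cart in front of the work surface, level with it; the furniture and walls round the work are solid. World frame = base frame: x ahead of the robot, y to its left, z up, the work surface at z = 0. Lengths are in m, angles in rad, forces in N, time in s.
With the tool pointing down it reaches from about 0.35 to 0.975 m from the base axis. Payload 17.4 kg.
Tool frame: the origin (TCP) lies at the centre of the arm's flange, where the gripper is bolted on; the fingertips stand 173 mm ahead of it and the grasp point (between the pads) lies 155 mm ahead of it; z points along the fingers, y is the line along which they close (so a half turn about z gives the same grasp; the last joint's range is limited). The gripper opens to 85 mm and grips with 20 to 120 N. Pads are 22 mm wide; open, the fingers measure 114 mm over their backs; the gripper's body (76 mm by 85 mm) begins 54 mm behind the grasp point. The pads swing forward as they close: fully open they stand 13 mm farther back than shut.
Start: joints at [1.184, 0.116, 1.442, -0, 1.584, -0.038], TCP at [0.231, 0.634, 0.405] pointing down, gripper open.
Joint ranges: [-2.83, 2.83], [-0.83, 2.19], [0.07, 2.5], [-1.14, 4.28], [0.01, 3], [-2.97, 2.97]. Speed limits (rad/s): [1.89, 1.89, 2.22, 3.14, 3.14, 3.14].

INTERFACE

Orientations are given as a unit quaternion [x, y, z, w].
In Python, from plant import state, grab_frame, calibration, order gives the robot as it stands.
- The arm moves only by the tool drive_tool, never from a script. Its argument "commands" is a list of rows, each a list of 5 numbers: the closure, from 0 (fully open) to 1 (shut), then the shift along the tool's x, y, z in units of 50 mm (1.0 is 50 mm), then the turn about the tool's z in units of 6 degrees (1.0 is 6 degrees). A call has 1 to 10 rows; each row shifts and turns the commanded pose from where the row before left it, along the tool's axes as they then stand; what a row does not reach is not made up. A row lasts 1/10 s, in which the tool goes at most 50 mm and 8.59 degrees, less where a joint would pass 70% of its speed; a pose out of reach is approached as far as the arm can. A call is refused whole if a number of a shift passes 1 or a number of a turn 1, either way. A call with a gripper value outside its range is refused whole. The fingers move at their own pace and stop on an object; "force" is the grip in N (left out, the last holds). Time passes only in rows, so rows that do not move let the fingers close. It gives the time, the measured TCP pose, the force, the opening and the grip force at its end, in the units of the state.
- state(): the state, without advancing time (a new reading comes with each control period).
- grab_frame(name): name is "scene" or "top" or "wrist"; returns the picture (400x640x3 uint8, red, green, blue); there is no depth.
- calibration(name): a dict with "fx", "fy", "cx", "cy" (pixels), "distortion" ([k1, k2, p1, p2, k3] as OpenCV has them; the pictures are not rectified), "world_from_camera" (4x4, takes a point from camera to world coordinates); the wrist camera has in their place "hand_eye" (4x4, takes a point from camera to tool coordinates, whose origin is the TCP and whose axes are the flange's). Camera axes: x right, y down, z forward; pixel columns grow to the right and rows downward; lengths in m; the calibration is good to about 2 mm. A picture is of the moment at which its call begins: read the wrist's pose just before it. calibration takes no time and is no camera call.
- order.sign_off(): hands the job in; it is judged then, once.
The state is a dict: "t": time; "joint_pos": joint angles; "dq": joint speeds; "effort": joint torques, N m; "tool_pos": TCP position; "eef_rot": TCP orientation; "contact_force": force on the tool from outside, world axes, zero at the start; "wrist_torque": the same for the moment, N m; "opening": finger opening in m; "gripper_force": force on a finger pad.
Only numpy, scipy, OpenCV 4.12 (cv2) and the standard library are available. Lean on these libraries where they do the work, as an engineer would, in place of code of your own. Each camera call takes 0.05 s, during which the arm holds its last target. There are 200 camera calls.

TASK

Turn on the gas ring that the tin mug stands on: push its knob in, turn it anticlockwise past the safety stop until its pointer is at the flame mark, and let it spring back out. Leave the mug where it stands and the other gas ring switched off.

Things in the scene. Friction and masses are not known exactly. Their poses are not given: they have to be found in the camera images.
- mug_knob_grip (a point): Grip point on the upright axis of the knob to turn, 92 mm above the table (84 pushed fully in). Black knob: 52 mm round skirt, across it an upright bar 46 mm long, 14 thick; the point is 10 mm below the bar's top, 27 above the skirt. Axes turn with it: z up, x along the bar (pinch along y). Pointer: tab at the bar's -x end, 38 mm from the axis. Pushing: 8 mm travel, spring 4 N rising to 10 N.
- mug_knob (a joint): Turn of that knob, rad, growing anticlockwise from above: 0 off (starts within 0.08; pointer at the white dot), 1.31 (75 deg) at the white flame mark, 1.57 end of travel. Stays where left (friction 0.04 N m). The stop, a steel bracket on the deck 30-48 mm from the axis, 15 mm high, blocks the pointer at 10 deg unless pushed in 6 mm or more; past 45 deg the knob springs out when let go.
- mug_center (a point): Centre (half-way up) of the tin mug, z up: dull grey metal, 68 mm diameter, 62 tall, 88 over its handle, which may point anywhere. It stands loose on the pan support of one of two like gas rings, base 75 mm above the table. That ring's knob is on the same housing, on the robot's side of the mug, its axis about 132 mm from the mug's.
- spare_knob (a joint): Turn, rad, of the like knob on the other gas ring, which carries nothing; 0 is off (starts within 0.08), leave it there. The two gas rings are fixed, low grey housings 250 x 180 mm, deck 50 mm above the table, side by side, turned up to 15 degrees, each with its knob in front and its burner with pan support behind; the mug may be on either.

How it is judged:
By the outcome, as a careful person would: the job done as asked, in the order asked, and still so for the second after the job is handed in, with the robot touching nothing.
It also fails if it takes over 29 s, if anything falls off the work surface, if the arm or the gripper's body presses on something with over 40 N, if the wrist force passes 120 N, or if a joint passes its speed limit or range.

## Working session

There is one attempt and no reset: what is moved stays moved. The work goes in short steps, Python scripts to look and compute and a tool call to move; the robot and the scene stay as the last step left them, time stands still between calls to the robot, and variables do not carry over. Pictures are saved under pics/ and viewed, at most 10 in all, crops included, and the job is handed in when it is done.

Besides the shell and the picture viewer there is one more tool, called after ">>>" as a command line: name --pt "numbers of a row" for each row, then --argument value for the rest. drive_tool: Moves the arm, as the interface text tells. Its arguments: {"type":"object","properties":{"commands":{"type":"array"},"force":{"type":"number"}},"required":["commands"]}

```bash
mkdir -p pics; python3 - <<'E'
from plant import *
import cv2
s=state(); print(s['t'],s['tool_pos'],s['eef_rot'],s['opening'])
for n in("top","scene"):
    c=calibration(n); print(n,c)
    cv2.imwrite(f"pics/{n}.png",grab_frame(n)[:,:,::-1])
print(calibration("wrist"))
E
```

```text
0.0 [0.23071578 0.63436678 0.40398208] [ 1.73514799e-01  9.84831106e-01 -5.41684205e-04 -1.13369692e-04] 0.08523846670685992
top {'fx': 395.05855728149703, 'fy': 395.05855728149703, 'cx': 320.14613620572914, 'cy': 198.91580303952088, 'distortion': array([-0.06672575,  0.        ,  0.        ,  0.        ,  0.        ]), 'world_from_camera': array([[ 9.81524526e-03, -9.91823329e-01,  1.27240503e-01,
         3.90176738e-01],
       [-9.99950130e-01, -9.97004765e-03, -5.79768817e-04,
         7.55852155e-03],
       [ 1.84362212e-03, -1.27228467e-01, -9.91871725e-01,
         9.67896250e-01],
       [ 0.00000000e+00,  0.00000000e+00,  0.00000000e+00,
         1.00000000e+00]])}
scene {'fx': 462.4099726309358, 'fy': 462.4099726309358, 'cx': 319.15556604647463, 'cy': 197.81436556615537, 'distortion': array([-0.0763862,  0.       ,  0.       ,  0.       ,  0.       ]), 'world_from_camera': array([[ 0.63196715, -0.49157822,  0.59913969, -0.01111098],
       [-0.77489096, -0.38812414,  0.49890245, -0.42884255],
       [-0.01270901, -0.77955789, -0.62620123,  0.67839598],
       [ 0.        ,  0.        ,  0.        ,  1.        ]])}
{'fx': 330.1650737821194, 'fy': 330.1650737821194, 'cx': 322.6465046859819, 'cy': 200.6602462855391, 'distortion': array([0.0112868, 0.       , 0.       , 0.       , 0.       ]), 'hand_eye': array([[ 4.71731366e-05, -9.54017980e-01, -2.99749381e-01,
         7.56117633e-02],
       [ 9.99999983e-01,  9.85202188e-05, -1.56186893e-04,
         2.95206628e-04],
       [ 1.78536478e-04, -2.99749368e-01,  9.54017969e-01,
         3.00519433e-02],
       [ 0.00000000e+00,  0.00000000e+00,  0.00000000e+00,
         1.00000000e+00]])}
```

View pics/top.png

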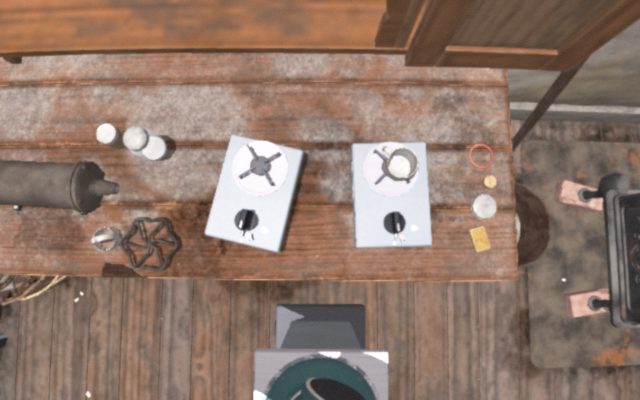

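View pics/scene.png

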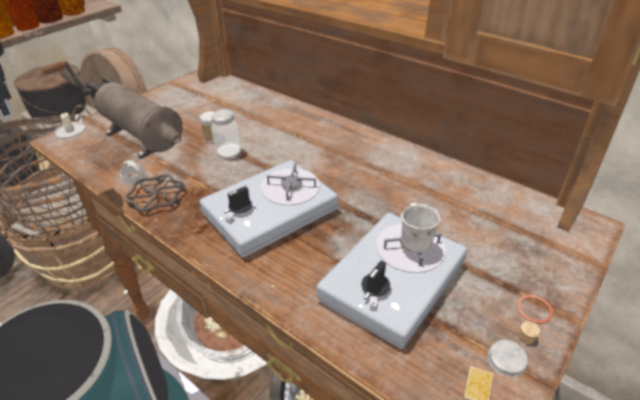

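The mug stands on the right-hand ring. Its knob is at about (395,222) in top and (376,283) in scene, with the pointer towards the robot and the flame mark to the right at (414,228). Next I'll measure it.

```bash
cat > h.py <<'E'
import numpy as np, cv2
from plant import *
from scipy.spatial.transform import Rotation as R
def ray(n,px,T=None):
    c=calibration(n); K=np.array([[c['fx'],0,c['cx']],[0,c['fy'],c['cy']],[0,0,1]])
    u=cv2.undistortPoints(np.array(px,float).reshape(-1,1,2),K,c['distortion']).reshape(-1,2)
    T=c['world_from_camera'] if T is None else T
    return T[:3,3], np.c_[u,np.ones(len(u))]@T[:3,:3].T
def onz(n,px,z,T=None):
    o,d=ray(n,px,T); return o+d*((z-o[2])/d[:,2])[:,None]
def wristT(s):
    T=np.eye(4);T[:3,:3]=R.from_quat(s['eef_rot']).as_matrix();T[:3,3]=s['tool_pos'];return T@calibration('wrist')['hand_eye']
E
python3 - <<'E'
from h import *
o=[]
for n,(x0,y0,x1,y1) in dict(top=(375,200,425,242),scene=(350,250,410,315)).items():
    im=cv2.imread(f'pics/{n}.png'); c=im[y0:y1,x0:x1]
    m=(c.max(2)<70).astype(np.uint8)
    k,l,st,ce=cv2.connectedComponentsWithStats(m); i=1+st[1:,4].argmax()
    print(n,st[i]+[x0,y0,0,0,0],ce[i]+[x0,y0]); print(onz(n,[ce[i]+[x0,y0]],.078))
    o.append(cv2.resize(c,None,fx=8,fy=8,interpolation=cv2.INTER_CUBIC))
h=max(a.shape[0] for a in o); o=[cv2.copyMakeBorder(a,0,h-a.shape[0],0,0,0) for a in o]
im=np.hstack(o); cv2.imwrite('pics/crop.png',cv2.resize(im,None,fx=.85,fy=.85))
im=cv2.imread('pics/top.png'); 
g=((im[:,:,0].astype(int)-im[:,:,2])>-5)&(im.max(2)>120); g[:, :345]=0; g[:,440:]=0; g[:130]=0;g[260:]=0
cs=cv2.findContours(g.astype(np.uint8),0,2)[0]; c=max(cs,key=cv2.contourArea)
b=cv2.boxPoints(cv2.minAreaRect(c)); p=onz('top',b,.05); print(b,p[:,:2]); 
e=np.diff(np.r_[p,p[:1]],axis=0); print(np.linalg.norm(e,axis=1),np.degrees(np.arctan2(e[:,1],e[:,0])))
E
```

```text
top [390 213   7  20  75] [392.86666667 222.14666667]
[[ 0.45304879 -0.15785158  0.078     ]]
scene [365 264  23  31 389] [376.48586118 282.55526992]
[[ 0.44617184 -0.17109167  0.078     ]]
[[349.183   143.20946]
 [426.86227 139.8321 ]
 [431.43588 245.02455]
 [353.75662 248.4019 ]] [[ 0.64285242 -0.06105773]
 [ 0.65378118 -0.24824726]
 [ 0.40251978 -0.25260878]
 [ 0.39349919 -0.07172138]]
[0.18750828 0.25129925 0.18111218 0.24958114] [ -86.65867009 -179.00553141   92.85489114    2.44877418]
```

View pics/crop.png

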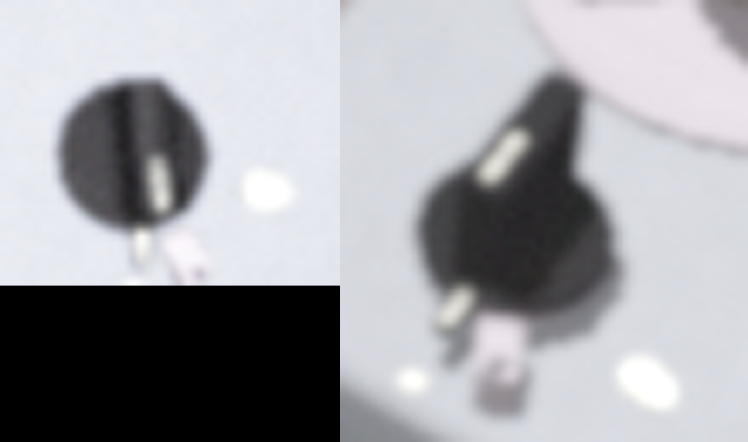

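Left (top): skirt circle about (394.4,222.8), pointer tab (396,236), flame mark (414.4,228), off dot about (395,241.6), bracket just to the right of the tab at (402,238). Now I'll convert these to positions.

```bash
python3 - <<'E'
from h import *
im=cv2.imread('pics/top.png')
c=im[200:245,375:425]; m=(c.max(2)<130).astype(np.uint8)
k,l,st,ce=cv2.connectedComponentsWithStats(m); i=1+st[1:,4].argmax()
cc,r=cv2.minEnclosingCircle(max(cv2.findContours((l==i).astype(np.uint8),0,1)[0],key=cv2.contourArea)); print(cc,r,st[i])
for nm,n,p,z in [('skirt','top',(394.4,222.8),.065),('enc','top',(cc[0]+375,cc[1]+200),.065),('flame','top',(414.4,228),.05),('dot','top',(395,241.6),.05),('tab','top',(396,236),.066),
 ('s_flame','scene',(350+(648-340)/6.8,250+382/6.8),.05),('s_dot','scene',(350+72/6.8,250+380/6.8),.05),('s_skirt','scene',(350+175/6.8,250+240/6.8),.065),
 ('stripeTopA','top',(375+155/6.8,200+157/6.8),.102),('stripeTopB','top',(375+162/6.8,200+210/6.8),.102),('sStA','scene',(350+180/6.8,250+135/6.8),.102),('sStB','scene',(350+147/6.8,250+182/6.8),.102),('mugrim','top',(403.5,163),.137)]:
    print(nm,onz(n,[p],z)[0].round(4))
E
```

```text
(19.483871459960938, 22.25806427001953) 10.844040870666504 [  9  12  21  22 333]
skirt [ 0.4525 -0.1638  0.065 ]
enc [ 0.4537 -0.164   0.065 ]
flame [ 0.4418 -0.2134  0.05  ]
dot [ 0.4099 -0.1675  0.05  ]
tab [ 0.4223 -0.1669  0.066 ]
s_flame [ 0.4438 -0.213   0.05  ]
s_dot [ 0.4081 -0.1668  0.05  ]
s_skirt [ 0.4502 -0.1679  0.065 ]
stripeTopA [ 0.4494 -0.1643  0.102 ]
stripeTopB [ 0.4323 -0.1663  0.102 ]
sStA [ 0.4509 -0.1659  0.102 ]
sStB [ 0.4333 -0.1682  0.102 ]
mugrim [ 0.5766 -0.1717  0.137 ]
```

>>> drive_tool --pt "0 -0.57 -0.79 0 0" --pt "0 -0.57 -0.79 0 0" --pt "0 -0.57 -0.79 0 0" --pt "0 -0.57 -0.79 0 0" --pt "0 -0.57 -0.79 0 0" --pt "0 -0.57 -0.79 0 0" --pt "0 -0.57 -0.79 0 0" --pt "0 -0.57 -0.79 0 0" --pt "0 -0.57 -0.79 0 0" --pt "0 -0.57 -0.79 0 0"

```text
t: 1.1
tool_pos: [0.3633, 0.1639, 0.4046]
eef_rot: [0.173, 0.985, 0.0, 0.0]
contact_force: [2.1, 0.4, -0.0]
opening: 0.0856
gripper_force: 0.0
```

>>> drive_tool --pt "0 -0.57 -0.79 0 0" --pt "0 -0.57 -0.79 0 0" --pt "0 -0.57 -0.79 0 0" --pt "0 -0.57 -0.79 0 0" --pt "0 -0.57 -0.79 0 0" --pt "0 -0.57 -0.79 0 0" --pt "0 -0.57 -0.79 0 0" --pt "0 0 0 0 1" --pt "0 0 0 0 1" --pt "0 0 0 0 1"

```text
t: 2.1
tool_pos: [0.4565, -0.1628, 0.4042]
eef_rot: [0.328, 0.945, 0.0, -0.0]
contact_force: [0.2, -0.4, -0.1]
opening: 0.0854
gripper_force: 0.0
```

>>> drive_tool --pt "0 0 0 0 1" --pt "0 0 0 0 1" --pt "0 0 0 0 1" --pt "0 0 0 0 1" --pt "0 0 0 0 1" --pt "0 0 0 0 1" --pt "0 0 0 0 1" --pt "0 0 0 0 1" --pt "0 0 0 0 1" --pt "0 0 0 0 1"

```text
t: 3.1
tool_pos: [0.4565, -0.1623, 0.4044]
eef_rot: [0.756, 0.655, -0.0, -0.0]
contact_force: [-0.2, 0.4, -0.3]
opening: 0.0857
gripper_force: 0.0
```

>>> drive_tool --pt "0 0 0 0.2 1" --pt "0 0 0 0.2 1" --pt "0 0 0 0.2 1" --pt "0 0 0 0.2 1" --pt "0 0 0 0.2 1" --pt "0 0 0 0.2 1" --pt "0 0 0 0.2 1" --pt "0 0 0 0.2 1" --pt "0 0 0 0 1" --pt "0 0 0 0 1"

```text
t: 4.1
tool_pos: [0.4564, -0.1623, 0.3241]
eef_rot: [0.982, 0.189, -0.0, -0.0]
contact_force: [0.1, 0.4, -0.9]
opening: 0.0854
gripper_force: 0.0
```

>>> drive_tool --pt "0 0 0 0 1" --pt "0 0 0 0 1" --pt "0 0 0 0 0" --pt "0 0 0 0 0"

```text
t: 4.5
tool_pos: [0.4565, -0.1623, 0.3246]
eef_rot: [0.996, 0.089, -0.0, -0.0]
contact_force: [-1.2, -0.0, 0.9]
opening: 0.0851
gripper_force: 0.0
```

```bash
python3 - <<'E'
from h import *
s=state(); T=wristT(s); print(s['t'],s['tool_pos'],np.degrees(R.from_quat(s['eef_rot']).as_matrix()[:2,0]),s['joint_pos'].round(2) if hasattr(s['joint_pos'],'round') else s['joint_pos'])
cv2.imwrite('pics/w1.png',grab_frame('wrist')[:,:,::-1]); np.save('T1.npy',T)
M=R.from_quat(s['eef_rot']).as_matrix();print('yaw',np.degrees(np.arctan2(M[1,0],M[0,0])))
E
```

```text
4.5 [ 0.45650033 -0.16226566  0.32456581] [56.39061221 10.14421116] [-0.39 -0.28  1.94 -0.    1.48  1.  ]
yaw 10.197971147783834
```

View pics/w1.png

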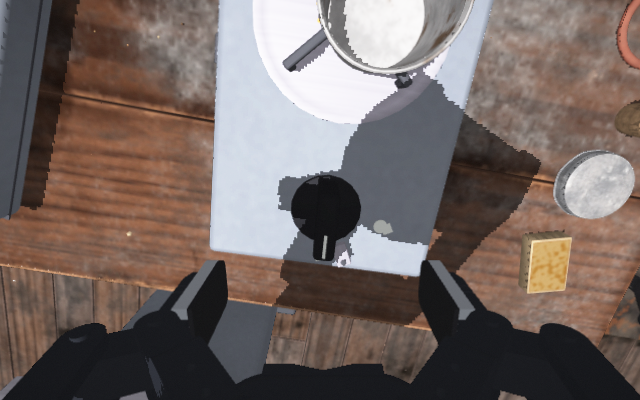

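The wrist view shows the knob skirt around (326,208), bar stripe near (325,247) and flame mark at (382,227). I'll enlarge that area for the bar direction.

```bash
python3 - <<'E'
from h import *
im=cv2.imread('pics/w1.png'); T=np.load('T1.npy')
c=im[165:275,275:405].astype(float); c=np.clip(255*(c/255)**.5,0,255).astype(np.uint8)
cv2.imwrite('pics/w1c.png',cv2.resize(c,None,fx=5,fy=5,interpolation=cv2.INTER_CUBIC))
g=im.max(2); m=(g<45).astype(np.uint8); m[:165]=0; m[262:]=0; m[:,:275]=0; m[:,370:]=0
l=cv2.connectedComponentsWithStats(m); i=1+l[2][1:,4].argmax(); print(l[2][i],l[3][i])
cs=max(cv2.findContours((l[1]==i).astype(np.uint8),0,1)[0],key=cv2.contourArea)[:,0]
print('left/right extents',cs[:,0].min(),cs[:,0].max(),cs[:,1].min())
for n,p,z in [('skirt',(326,208),.065),('flame',(382,227),.05)]: print(n,onz('wrist',[p],z,T)[0].round(4))
E
```

```text
[ 291  175   70   86 3744] [326.125      211.64449786]
left/right extents 291 360 175
skirt [ 0.4568 -0.165   0.065 ]
flame [ 0.444  -0.2128  0.05  ]
```

View pics/w1c.png

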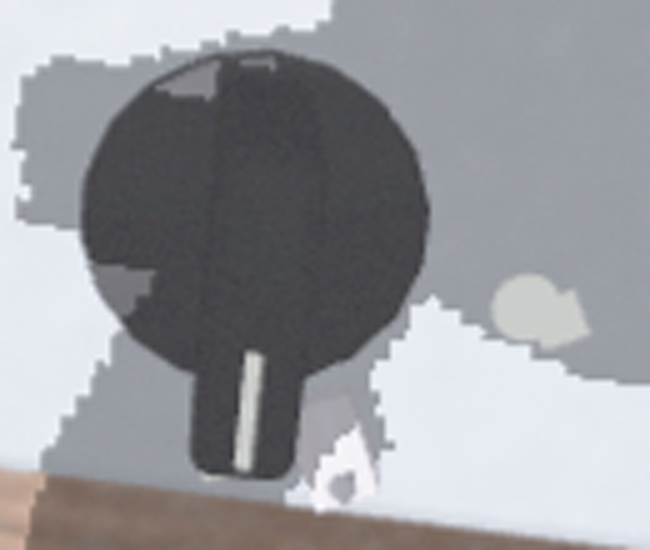

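```bash
python3 - <<'E'
from h import *
T=np.load('T1.npy')
P={n:onz('wrist',[(275+x/5,165+y/5)],z,T)[0] for n,x,y,z in [('skirt',254,222,.065),('flame',530,310,.05),('sa',255,350,.102),('sb',243,470,.102),('barendL',192,470,.102),('barendR',297,470,.102)]}
for n in P: print(n,P[n].round(4))
d=P['sa']-P['sb']; print('bar yaw',np.degrees(np.arctan2(d[1],d[0])))
e=(P['barendL']+P['barendR'])/2; print('end mid',e, 'len from axis',np.linalg.norm(e[:2]-P['skirt'][:2]), 'dir', np.degrees(np.arctan2(*(P['skirt']-e)[[1,0]])))
f=P['skirt']-P['flame'];print('flame yaw',np.degrees(np.arctan2(f[1],f[0])))
E
```

```text
skirt [ 0.4557 -0.165   0.065 ]
flame [ 0.4439 -0.212   0.05  ]
sa [ 0.4514 -0.1656  0.102 ]
sb [ 0.4346 -0.1671  0.102 ]
barendL [ 0.4334 -0.1606  0.102 ]
barendR [ 0.4358 -0.174   0.102 ]
bar yaw 5.098581168174498
end mid [ 0.43458781 -0.16730129  0.102     ] len from axis 0.021246850384903048 dir 6.13150243728182
flame yaw 75.85844765066683
```

>>> drive_tool --pt "0 0 0.05 0 0.78" --pt "0 0 0 0.3 0" --pt "0 0 0 0.3 0" --pt "0 0 0 0.3 0" --pt "0 0 0 0.3 0" --pt "0 0 0 0.2 0" --pt "0 0 0 0.15 0" --pt "0 0 0 0 0" --pt "0 0 0 0 0"

```text
t: 5.45
tool_pos: [0.4571, -0.1648, 0.2475]
eef_rot: [0.999, 0.047, 0.0, 0.0]
contact_force: [-0.1, 0.3, -0.2]
opening: 0.0852
gripper_force: 0.0
```

>>> drive_tool --force 50 --pt "0.6 0 0 0 0" --pt "0.7 0 0 0 0" --pt "0.8 0 0 0 0" --pt "0.9 0 0 0 0" --pt "1 0 0 0 0" --pt "1 0 0 0 0" --pt "1 0 0 0 0" --pt "1 0 0 0 0"

```text
t: 6.25
tool_pos: [0.457, -0.1647, 0.2473]
eef_rot: [0.999, 0.047, 0.0, -0.0]
contact_force: [-0.6, 3.7, 4.1]
opening: 0.0134
gripper_force: 53.5
```

>>> drive_tool --pt "1 0 0 0.08 0" --pt "1 0 0 0.07 0" --pt "1 0 0 0 0" --pt "1 0 0 0 0"

```text
t: 6.65
tool_pos: [0.4571, -0.1647, 0.2401]
eef_rot: [0.999, 0.047, 0.0, -0.0]
contact_force: [-2.3, 4.2, 8.2]
opening: 0.0132
gripper_force: 54.3
```

>>> drive_tool --pt "1 0 0 0.02 0" --pt "1 0 0 0 0" --pt "1 0 0 0 0"

```text
t: 6.95
tool_pos: [0.4571, -0.1647, 0.2394]
eef_rot: [0.999, 0.047, 0.0, -0.0]
contact_force: [-4.9, 4.2, 12.0]
opening: 0.0127
gripper_force: 54.7
```

>>> drive_tool --pt "1 0 0 0 -0.5" --pt "1 0 0 0 -0.8" --pt "1 0 0 0 -0.8" --pt "1 0 0 0 -0.8" --pt "1 0 0 0 -0.6" --pt "1 0 0 0 0"

```text
t: 7.55
tool_pos: [0.457, -0.1643, 0.2393]
eef_rot: [0.973, 0.229, 0.0, -0.001]
contact_force: [-7.5, 10.7, 14.9]
opening: 0.0128
gripper_force: 55.1
```

>>> drive_tool --pt "1 0 -0.01 0 -0.8" --pt "1 0 0 0 -0.8" --pt "1 0 0 0 -0.8" --pt "1 0 0 0 -0.8" --pt "1 0 0 0 -0.8" --pt "1 0 0 0 0"

```text
t: 8.15
tool_pos: [0.4566, -0.1637, 0.2393]
eef_rot: [0.904, 0.427, -0.0, -0.001]
contact_force: [-10.7, 15.4, 17.2]
opening: 0.0134
gripper_force: 55.5
```

>>> drive_tool --pt "1 0 -0.03 0 -0.8" --pt "1 0 0 0 -0.8" --pt "1 0 0 0 -0.8" --pt "1 0 0 0 -0.8" --pt "1 0 0 0 -0.8" --pt "1 0 0 0 -0.5" --pt "1 0 0 0 0" --pt "1 0 0 0 0"

```text
t: 8.95
tool_pos: [0.4555, -0.1629, 0.2394]
eef_rot: [0.781, 0.625, 0.0, -0.001]
contact_force: [-8.7, 12.0, 16.6]
opening: 0.0131
gripper_force: 55.3
```

>>> drive_tool --pt "1 0 0 -0.08 0" --pt "1 0 0 -0.08 0" --pt "1 0 0 0 0" --pt "0.7 0 0 0 0" --pt "0.5 0 0 0 0" --pt "0.3 0 0 0 0" --pt "0.3 0 0 0 0" --pt "0.3 0 0 0 0"

```text
t: 9.75
tool_pos: [0.4556, -0.1634, 0.2467]
eef_rot: [0.781, 0.625, -0.0, 0.0]
contact_force: [-0.1, 0.4, -0.7]
opening: 0.0598
gripper_force: 0.0
```

>>> drive_tool --pt "0.3 0 0 -0.4 0" --pt "0.3 0 0 -0.4 0" --pt "0.3 0 0 -0.4 0" --pt "0.3 0 0 -0.4 0" --pt "0.3 0 0 0 0" --pt "0.3 0 0 0 0"

```text
t: 10.35
tool_pos: [0.4556, -0.1633, 0.3265]
eef_rot: [0.781, 0.625, 0.0, 0.0]
contact_force: [-0.5, 0.2, -0.6]
opening: 0.0595
gripper_force: 0.0
```

```bash
python3 - <<'E'
from h import *
s=state(); T=wristT(s); print(s['t'],s['tool_pos'],s['opening'])
im=grab_frame('wrist')[:,:,::-1]; cv2.imwrite('pics/w2.png',im); np.save('T2.npy',T)
c=calibration('wrist'); p=np.linalg.inv(T)@[.455,-.165,.08,1]; u,v=c['fx']*p[0]/p[2]+c['cx'],c['fy']*p[1]/p[2]+c['cy']; print(u,v)
x0,y0=int(u)-70,int(v)-60; k=im[y0:y0+120,x0:x0+140]; k=np.clip(255*(k/255.)**.5,0,255).astype(np.uint8)
cv2.imwrite('pics/w2c.png',cv2.resize(k,None,fx=5,fy=5,interpolation=cv2.INTER_CUBIC)); print(x0,y0)
E
```

```text
10.35 [ 0.45555816 -0.1633499   0.32645616] 0.05954442958985293
320.77077872799526 214.99576762640166
250 154
```

View pics/w2c.png

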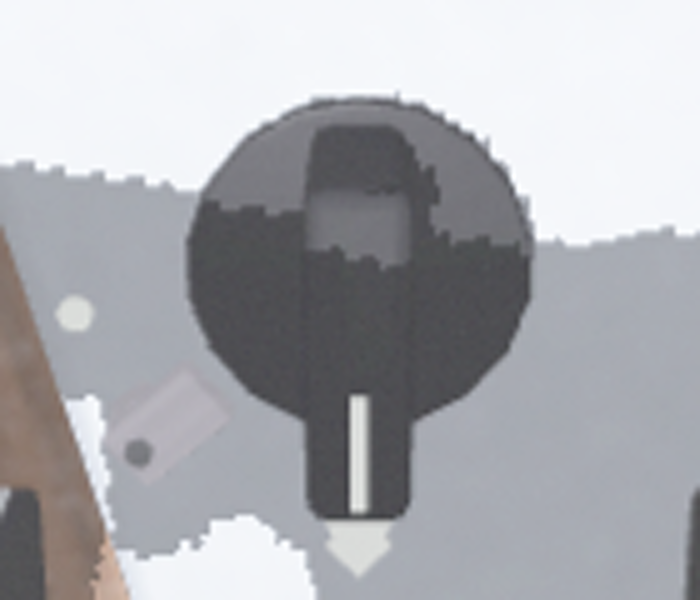

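The pointer stripe (359,455) and the tip of the flame mark (359,575) line up with the knob axis. The bar's width matches the first close view, so the knob has sprung back out. The gripper is clear, so I'm handing it in.

```bash
python3 -c "
from plant import order
print(order.sign_off())"
```

```text
the job is handed in; nothing more can be done
None
```

The job is handed in: the mug's ring is on, with its pointer at the flame mark and the knob sprung back out, at about 10.4 s. The arm went nowhere near the mug or the other ring's knob, though I took no final picture of either.

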